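# Glue up an insulated pot and hold it under the lever press

## Robot

A 6-joint arm with a two-finger parallel gripper is mounted at the origin on a cart in front of the work surface, level with it; the furniture and walls round the work are solid. World frame = base frame: x ahead of the robot, y to its left, z up, the work surface at z = 0. Lengths are in m, angles in degrees, forces in N, time in s.
With the tool pointing down it reaches from about 0.3 to 0.75 m from the base axis. Payload 8.5 kg.
Tool frame: the origin (TCP) lies at the very end of the fingers, on their centre line; the grasp point (between the pads) lies behind it (r.tcp_to_grasp is the y of the grasp point in the tool frame, in m); y points along the fingers, x is the direction in which the jaws open and shut, and the axes are right-handed (so a half turn about y gives the same grasp; the last joint's range is limited). The gripper opens to 88 mm and grips with 3 to 60 N. Pads are 18 mm wide; open, the fingers measure 123 mm over their backs; the gripper's body (75 mm by 187 mm) begins 45 mm behind the grasp point.
Start: joints at [53.153, 21.807, 74.336, -0, 83.858, -12.336], TCP at [0.228, 0.5, 0.239] pointing down, gripper open.
Joint ranges: [-178.18, 178.18], [-50.72, 133.34], [12.68, 142.11], [-81.47, 261.47], [9.98, 163.14], [-165.26, 165.26]. Speed limits (degrees/s): [136.94, 136.94, 180, 180, 180, 180].

## Interface

Orientations are given as a 3x3 rotation matrix whose columns are the frame's x, y, z axes.
In Python, from workcell import r gives the robot as it stands. The module is installed in compiled form; this text tells all that it offers.
- The arm moves only by the tool play_rows, never from a script. Its argument "plan" is text: rows parted by semicolons, each of 4 numbers parted by spaces: the shift along the world's x, y, z as a fraction of full scale, then the turn about the world's z as a fraction of full scale. A call has 1 to 10 rows; each row shifts and turns the commanded pose from where the row before left it; what a row does not reach is not made up. Full scale, the value 1, is 6 cm for a shift and 0.15 rad for a turn. A row lasts 1/8 s, in which the tool goes at most 62.5 mm and 10.7 degrees, less where a joint would pass 70% of its speed; a pose out of reach is approached as far as the arm can. A call with a number of a shift or a turn outside -1 to 1 is refused whole. A call with a gripper value outside its range is refused whole. "hand" is the closure, from 0 (fully open) to 1 (shut), set as the call begins (left out, the last holds). The fingers move at their own pace and stop on an object; the grip force is fixed at half the most. Time passes only in rows, so rows that do not move let the fingers close. It gives the time, the measured TCP pose, the force and the opening at its end, in the units of the state.
- r.get_obs(): the state, without advancing time (a new reading comes with each control period).
- r.capture(name): name is "side" or "top"; returns (picture, depth): 480x640x3 uint8, red, green, blue; 480x640 float32, m along the optical axis (not along the pixel's ray), 0 where there is no reading.
- r.get_calibration(name): a dict with "fov_y" (degrees; the focal length in pixels is half the picture's height over the tangent of half this angle, whatever the lens; pixels are square), "cx", "cy" (the principal point, pixels), "R" (3x3) and "t" (3): a world point X has camera coordinates R X + t. Camera axes: x right, y down, z forward; pixel columns grow to the right and rows downward; lengths in m; the calibration is good to about 2 mm. A picture is of the moment at which its call begins. get_calibration takes no time and is no camera call.
- r.close_job(): hands the job in, once; it reports no verdict.
The state is a dict: "t": time; "joints": joint angles; "joint_velocities": joint speeds; "effort": joint torques, N m; "ee_pos": TCP position; "orientation": TCP orientation; "contact_force": force on the tool from outside, world axes, zero at the start; "ft_torque": the same for the moment, N m; "grip_width": finger opening in m.
Only numpy, scipy, OpenCV 4.12 (cv2) and the standard library are available. Lean on these libraries where they do the work, as an engineer would, in place of code of your own. Each camera call takes 0.05 s, during which the arm holds its last target.

## Task

Glue up the insulated pot: first set the brown cork liner into the blue shell that stands in the lever press, then the aluminium pot into the liner, each upright and fully home. Then swing the press arm over by its grip bar until the sprung foot bears on the pot's rim and the red band on the foot's stem has just gone into its brass guide (foot pushed in about 6 mm), and keep it there: the arm springs up when released, so finish while still holding it down. Do not shift the glue bottle, tape measure or tin to the left of the press.

Things in the scene. Friction and masses are not known exactly. Their poses are not given: they have to be found in the camera images.
- press: Green cast lever press fixed on the bench, base 262 x 130 mm. Origin on the bench top under the centre of its bed; its -x axis points from the bed to the side where the grip bar comes down, +x to the hinge, z up.
- press_bed (a point): Centre of the press's bed, the flat 22 mm above the bench on which the shell stands, inside a 6 mm high locating ring of 66 mm bore. Axes as the press.
- press_hinge (a point): Middle of the arm's hinge axis, 105 mm behind the bed centre (press +x) and 141 mm above the bench; the axis runs along the press's y.
- press_handle (a point): Middle of the grip bar at the arm's end, 205 mm from the hinge axis: a round rubber bar of 16 mm diameter, along the press's y, 80 mm clear between the two flat side bars of the arm. With the arm up it is about 0.34 m above the bench and behind the bed; with the arm level it is 141 mm above the bench, 100 mm in front of the bed centre. Its x axis points from the bar to the hinge.
- press_arm (a joint): Angle of the press arm in rad: 0 = up against its stop, leaning 13 degrees back past vertical, where its spring holds it; grows as the arm comes over and down towards the press's -x side; 1.80 = level; limit 1.92. With the pot fully nested the foot meets its rim at about 1.74, and is pushed in 6 mm at 1.80 (arm level), about 2 mm for each further 4 mm that the grip bar goes down. Springs: the bar then needs about 11 N downwards.
- press_foot (a joint): How far the sprung foot is pushed into the arm, m: 0 = free, 0.012 = bottomed. The foot is a 60 mm rubber-faced disc on a stem under the arm, 105 mm from the hinge; it takes 6 N to start and 1.5 N for each mm more. The stem's red band is 6 mm wide and shows just below the brass guide when the foot is free.
- shell: Blue round tapered shell, open at the top, loose in the bed's locating ring: 70 mm across and 42 mm high, mouth 65 mm, floor 3 mm thick. Origin at the centre of its underside.
- liner_mid (a point): Centre (half-way up, 28.5 mm above its underside) of the brown cork liner, an open cup standing upright on the bench: 57 mm high, 60.6 mm across over its upper 18 mm, tapering below to 53 mm at the foot; mouth 52.6 mm, floor 4 mm thick. In place it stands 18 mm proud of the shell's rim.
- pot_mid (a point): Centre (half-way up, 36 mm above its underside) of the bare aluminium pot, an open cup standing upright on the bench: 72 mm high, 48.6 mm across over its upper 19 mm, tapering below to 41 mm at the foot. In place it stands 19 mm proud of the liner's rim, its own rim 101 mm above the bench.
- glue_bottle: White and blue glue bottle with a red nozzle, 57 mm across, 150 mm high, on the left of the press (not the second one at the back right), a bystander. Origin at the centre of its underside.
- tape_measure: Yellow tape measure, 63 x 83 x 36 mm, a bystander. Origin at the centre of its underside.
- tin_small: Pale brown round tin with its lid on, 73 mm across, 48 mm high, a bystander. Origin at the centre of its underside.

How it is judged (in metres and radians):
On the way, in this order (a step that is already met when the one before it is completed fails the run):
1. the cork liner stands upright and fully home in the shell (z of liner_mid in the frame of shell between 0.0285 and 0.0345 m and horizontal distance between liner_mid and shell below 0.005 m and angle between liner_mid's own z axis and vertical below 0.055 rad), for 0.2 s.
2. the aluminium pot stands upright and fully home in the liner (all of step 1 and z of pot_mid in the frame of liner_mid between 0.0085 and 0.0145 m and horizontal distance between pot_mid and liner_mid below 0.005 m and angle between pot_mid's own z axis and vertical below 0.055 rad), for 0.2 s.
3. the press foot bears on the pot and is pushed in 3.5 to 8.5 mm (all of step 2 and value of joint press_foot between 0.0035 and 0.0085 m and contact force between press_foot and pot above 6 N), for 0.5 s.
At the end, for the whole second after the job is handed in: Robot still holds the press arm down, at rest: foot pushed in 3.5 to 8.5 mm and bearing on the pot with over 6 N; shell in the bed's ring, liner in shell, pot in liner, each upright within 3 degrees, centred within 5 mm and fully down within 3 mm (all of step 3 and horizontal distance between shell and press_bed below 0.005 m and z of shell in the frame of press_bed below 0.003 m and angle between shell's own z axis and vertical below 0.05 rad and contact force between any of the fingers, the arm and press_arm above 1 N and velocity of joint press_arm between -0.05 and 0.05 rad/s); the arm keeps its last pose, push and grip.
It fails at once if the glue bottle is shifted more than 20 mm (distance of glue_bottle from where it was at the start of the episode above 0.02 m).
It fails at once if the tape measure is shifted more than 20 mm (distance of tape_measure from where it was at the start of the episode above 0.02 m).
It fails at once if the tin is shifted more than 20 mm (distance of tin_small from where it was at the start of the episode above 0.02 m).
It also fails if it takes over 69 s, if anything falls off the work surface, if the arm or the gripper's body presses on something with over 40 N, if the wrist force passes 120 N, or if a joint passes its speed limit or range.

## Working session

There is one attempt and no reset: what is moved stays moved. The work goes in short steps, Python scripts to look and compute and a tool call to move; the robot and the scene stay as the last step left them, time stands still between calls to the robot, and variables do not carry over. Pictures are saved under pics/ and viewed, and the job is handed in when it is done.

Besides the shell and the picture viewer there is one more tool, called after ">>>" as name(argument=value, ...), one argument or row to a line, values as JSON. play_rows: Moves the arm, as the interface text tells. Its arguments: {"type":"object","properties":{"plan":{"type":"string"},"hand":{"type":"number"}},"required":["plan"]}

```bash
ls; mkdir -p pics; cat > h.py <<'E'
import numpy as np, cv2
from workcell import r
def cal(n):
    c=r.get_calibration(n); f=240/np.tan(np.radians(c['fov_y'])/2)
    return f,c['cx'],c['cy'],np.array(c['R']),np.array(c['t'])
def ray(n,u,v):
    f,cx,cy,R,t=cal(n); d=R.T@np.array([(u-cx)/f,(v-cy)/f,1]); return -R.T@t,d
def onz(n,u,v,z):
    o,d=ray(n,u,v); return o+d*(z-o[2])/d[2]
def cloud(n,dep):
    f,cx,cy,R,t=cal(n); v,u=np.mgrid[:480,:640]
    P=np.stack([(u-cx)/f*dep,(v-cy)/f*dep,dep],-1); return (P-t)@R
def proj(n,X):
    f,cx,cy,R,t=cal(n); c=R@np.array(X)+t; return c[0]/c[2]*f+cx,c[1]/c[2]*f+cy
def shot(n,name):
    p,d=r.capture(n); cv2.imwrite('pics/%s.png'%name,p[:,:,::-1]); np.savez('pics/%s.npz'%name,p=p,d=d); return p,d
E
python3 - <<'E'
from h import *
for n in('side','top'):
    p,d=shot(n,n+'0'); c=r.get_calibration(n); print(n,c,(d>0).mean())
o=r.get_obs(); print(o, r.tcp_to_grasp)
E
```

```text
pics
side {'fov_y': 51.82048564829993, 'cx': 315.88143343127683, 'cy': 232.67342603624482, 'R': array([[ 0.85882519, -0.51195177,  0.01801913],
       [-0.32072125, -0.56478869, -0.76036282],
       [ 0.39944609,  0.64723962, -0.64924856]]), 't': array([-0.43107371,  0.36985896,  1.21692249])} 0.99623046875
top {'fov_y': 50.41450722084268, 'cx': 325.15937133536613, 'cy': 240.42167758010268, 'R': array([[ 0.08735422, -0.99616733, -0.00445917],
       [-0.97465014, -0.08454011, -0.20714747],
       [ 0.20597657,  0.02244133, -0.97829957]]), 't': array([0.04012763, 0.59857039, 1.37510807])} 0.9960514322916667
{'t': 0.1, 'joints': array([ 5.31524330e+01,  2.18357194e+01,  7.43771664e+01, -1.09522055e-03,
        8.38590052e+01, -1.23351727e+01]), 'joint_velocities': array([-0.091466  , -0.18883614, -0.14621723, -0.04429273,  0.02402911,
        0.0413694 ]), 'effort': array([ 4.64672761e-03, -4.38644922e+01, -2.24912381e+01,  7.14817364e-02,
        3.42076540e-02, -9.73617875e-05]), 'ee_pos': array([0.22803971, 0.50022719, 0.23823184]), 'orientation': array([[ 4.14887753e-01, -7.37239134e-04, -9.09872304e-01],
       [ 9.09871771e-01, -1.01547641e-03,  4.14888333e-01],
       [-1.22982577e-03, -9.99999213e-01,  2.49484352e-04]]), 'contact_force': array([ 0.03467762, -0.12770341, -0.10863228]), 'ft_torque': array([ 0.00157405, -0.03389365, -0.02638443]), 'grip_width': 0.08835704963052843} -0.0187
```

View pics/side0.png

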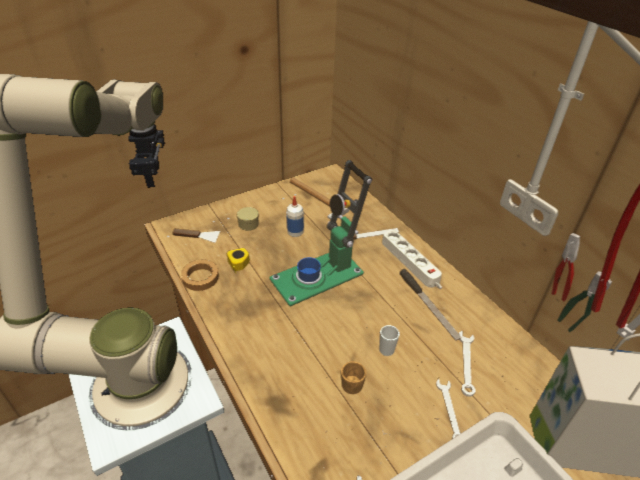

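View pics/top0.png

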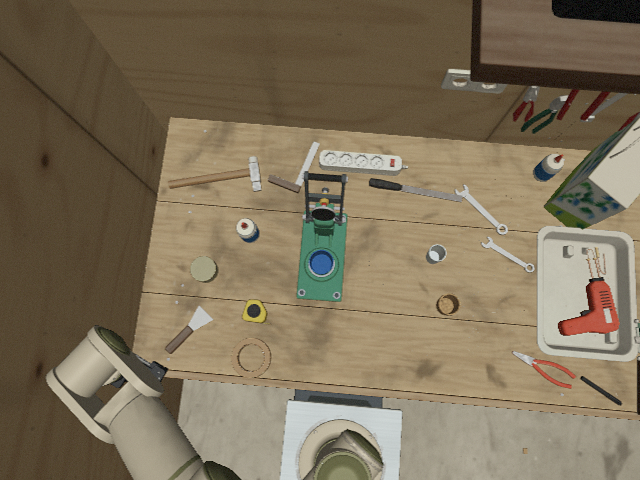

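The side view shows the shell in the press at about (309,268), the pot at (388,340) and the liner at (352,378). In the top view they are at (321,263), (437,254) and (448,304). Next I'll measure them from depth and the rim ellipses.

```bash
python3 - <<'E'
from h import *
from scipy.optimize import least_squares
def fit(P,R=None):
    f=lambda q: np.hypot(P[:,0]-q[0],P[:,1]-q[1])-(R if R else q[2])
    s=least_squares(f,[*P[:,:2].mean(0),0.03],loss='soft_l1',f_scale=.002); return s.x,np.abs(f(s.x)).mean()
for n in('side','top'):
    z=np.load(f'pics/{n}0.npz'); P=cloud(n,z['d'])
    c={'side':dict(shell=(309,268),pot=(388,340),liner=(352,378)),'top':dict(shell=(321,263),pot=(437,254),liner=(448,304))}[n]
    b=P[(np.abs(P[...,2])<.01)&(P[...,0]>.3)]; print(n,'bench z',np.median(b[:,2]))
    for k,h in(('shell',.064),('liner',.057),('pot',.072)):
        u,v=c[k]; c0=onz(n,u,v,h)
        W=P.reshape(-1,3); m=(np.hypot(W[:,0]-c0[0],W[:,1]-c0[1])<.045); W=W[m]
        top=W[(W[:,2]>h-.006)&(W[:,2]<h+.006)]
        print(n,k,c0.round(3),'maxz',np.sort(W[:,2])[-5:].round(4),len(top),fit(top), 0.5*(top.min(0)+top.max(0)).round(4),(top.max(0)-top.min(0)).round(4))
    # press: green
    hsv=cv2.cvtColor(z['p'],cv2.COLOR_RGB2HSV)
    g=cv2.inRange(hsv,(65,90,40),(90,255,255))>0
    G=P[g&(P[...,2]<.03)&(P[...,2]>.008)]
    print('base',len(G),np.median(G[:,2]))
    rect=cv2.minAreaRect((G[:,:2]*1000).astype(np.float32)); print(rect)
    dk=P[(P[...,2]>.2)&(P[...,0]>.35)&(P[...,0]<.85)&(np.abs(P[...,1])<.2)]
    top=dk[dk[:,2]>.325]; print('hi',len(top),top.min(0) if len(top) else 0,top.max(0) if len(top) else 0, np.median(top,0) if len(top) else 0)
E
```

```text
side bench z 0.00033644030742915806
side shell [0.528 0.086 0.064] maxz [0.0679 0.0684 0.0685 0.0697 0.0701] 104 (array([0.53182454, 0.09659564, 0.03289514]), np.float64(0.0012470922532913965)) [0.53215 0.0961  0.06385] [0.0691 0.0692 0.0116]
side liner [ 0.434 -0.279  0.057] maxz [0.0611 0.0614 0.062  0.0622 0.0626] 148 (array([ 0.44546153, -0.26616036,  0.02792426]), np.float64(0.001208370247253094)) [ 0.4456  -0.26605  0.0568 ] [0.0601 0.0612 0.0116]
side pot [ 0.567 -0.241  0.072] maxz [0.0747 0.0748 0.0755 0.0756 0.0771] 81 (array([ 0.58384226, -0.22387077,  0.02251504]), np.float64(0.0011652338295615678)) [ 0.58285 -0.22355  0.07155] [0.0491 0.0496 0.0111]
base 1507 0.014572940805568601
((559.948974609375, 95.06364440917969), (255.6549072265625, 128.96031188964844), 0.11604183167219162)
hi 249 [0.67009702 0.04283626 0.32553801] [0.6954482  0.14923269 0.35442686] [0.67909963 0.09187028 0.3455302 ]
top bench z -0.00012107031165449437
top shell [0.527 0.098 0.064] maxz [0.068  0.0695 0.0698 0.07   0.0729] 80 (array([0.53152886, 0.09757526, 0.03307504]), np.float64(0.0008321124702044714)) [0.5322  0.09815 0.06395] [0.0681 0.0681 0.0117]
top liner [ 0.445 -0.261  0.057] maxz [0.0625 0.0627 0.0639 0.064  0.065 ] 98 (array([ 0.4457457 , -0.26461794,  0.02811064]), np.float64(0.0011627063519975436)) [ 0.44635 -0.2642   0.05715] [0.0585 0.0605 0.011 ]
top pot [ 0.579 -0.222  0.072] maxz [0.0759 0.076  0.0761 0.0764 0.0768] 63 (array([ 0.58361464, -0.22267128,  0.02281159]), np.float64(0.000979307650510637)) [ 0.5832  -0.22335  0.07145] [0.0481 0.0482 0.0107]
base 2328 0.014444750641669996
((587.1134643554688, -320.6000671386719), (968.1365356445312, 315.5950622558594), 89.89967346191406)
hi 9137 [ 0.63787213 -0.19999662  0.3252061 ] [0.75314374 0.15242791 0.97034109] [ 0.67559195 -0.14059657  0.92509279]
```

>>> play_rows(
  plan="0.18 -0.64 0 0.14;0.18 -0.64 0 0.14;0.18 -0.64 0 0.14;0.18 -0.64 0 0.14;0.18 -0.64 0 0.14;0.18 -0.64 0 0.14;0.18 -0.64 0 0.14;0.18 -0.64 0 0.14;0.18 -0.64 0 0.14;0.18 -0.64 0 0.14",
  hand=0,
)

```text
t: 1.35
ee_pos: [0.3362, 0.1152, 0.2387]
orientation: [[0.215, -0.0, -0.977], [0.977, 0.0, 0.215], [0.0, -1.0, 0.0]]
contact_force: [0.6, 0.5, -0.2]
grip_width: 0.0882
```

>>> play_rows(
  plan="0.18 -0.64 0 0.14;0.18 -0.64 0 0.14;0.18 -0.64 0 0.14;0.18 -0.64 0 0.14;0.18 -0.64 0 0.14;0.18 -0.64 0 0.14;0.18 -0.64 0 0.14;0.18 -0.64 0 0.14;0.18 -0.64 0 0.14;0.18 -0.64 0 0.14;0 0 0 0",
)

```text
invalid input at $.plan: expected 1 to 10 rows
```

>>> play_rows(
  plan="0.18 -0.63 0 0.14;0.18 -0.63 0 0.14;0.18 -0.63 0 0.14;0.18 -0.63 0 0.14;0.18 -0.63 0 0.14;0.18 -0.63 0 0.14;0.18 -0.63 0 0.14;0.18 -0.63 0 0.14;0.18 -0.63 0 0.14;0.2 -0.67 0 0.14",
)

```text
t: 2.6
ee_pos: [0.4455, -0.2651, 0.2385]
orientation: [[0.007, -0.0, -1.0], [1.0, 0.001, 0.007], [0.001, -1.0, 0.0]]
contact_force: [0.2, -0.2, -0.6]
grip_width: 0.0882
```

>>> play_rows(
  plan="0 0 0 0.05;0 0 0 0",
)

```text
t: 2.85
ee_pos: [0.445, -0.2632, 0.2384]
orientation: [[0.0, -0.001, -1.0], [1.0, 0.001, 0.0], [0.001, -1.0, 0.001]]
contact_force: [0.1, 0.4, -1.2]
grip_width: 0.0884
```

>>> play_rows(
  plan="0.01 -0.035 -0.5 0;0 0 -0.5 0;0 0 -0.5 0;0 0 -0.5 0;0 0 -0.5 0;0 0 -0.4 0;0 0 -0.3 0;0 0 -0.07 0;0 0 0 0",
)

```text
t: 3.98
ee_pos: [0.4461, -0.2656, 0.0431]
orientation: [[-0.0, 0.0, -1.0], [1.0, -0.0, -0.0], [-0.0, -1.0, -0.0]]
contact_force: [-0.6, 0.0, -0.3]
grip_width: 0.0881
```

```bash
python3 - <<'E'
from h import *
p,d=r.capture('side'); q,e=r.capture('top')
a=cv2.resize(p[290:440,270:470],None,fx=3,fy=3)[:,:,::-1]
b=cv2.resize(q[220:370,350:550],None,fx=3,fy=3)[:,:,::-1]
cv2.imwrite('pics/a1.png',cv2.resize(np.vstack([a]),(800,600))); cv2.imwrite('pics/b1.png',b)
print(r.get_obs()['ee_pos'])
E
```

```text
[ 0.44625952 -0.26607648  0.04342536]
```

View pics/a1.png

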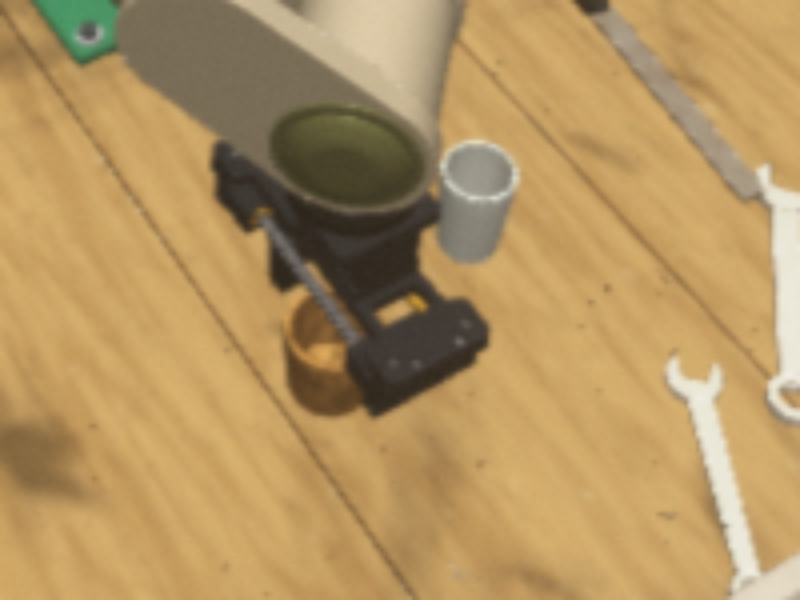

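The side view shows the fingers straddling the liner at about (330,350). Closing now.

>>> play_rows(
  plan="0 0 0 0;0 0 0 0;0 0 0 0;0 0 0 0;0 0 0 0;0 0 0 0",
  hand=1,
)

```text
t: 4.82
ee_pos: [0.446, -0.2661, 0.0427]
orientation: [[0.0, 0.0, -1.0], [1.0, -0.0, 0.0], [-0.0, -1.0, -0.0]]
contact_force: [0.6, 1.0, 3.0]
grip_width: 0.0588
```

>>> play_rows(
  plan="0 0 0.2 0;0 0 0.4 0;0 0 0.5 0;0 0 0.5 0;0 0 0.5 0;0 0 0 0;0 0 0 0",
)

```text
t: 5.7
ee_pos: [0.4456, -0.2658, 0.1678]
orientation: [[0.0, -0.001, -1.0], [1.0, 0.001, 0.0], [0.001, -1.0, 0.001]]
contact_force: [-0.1, -0.2, -1.2]
grip_width: 0.0587
```

```bash
python3 - <<'E'
from h import *
p,d=shot('side','s2'); q,e=shot('top','t2')
a=cv2.resize(p[240:440,240:480],(720,600))[:,:,::-1]
cv2.imwrite('pics/a2.png',a)
o=r.get_obs(); print(o['ee_pos'],o['grip_width'],o['contact_force'])
E
```

```text
[ 0.44557296 -0.26574156  0.16746376] 0.058913324545000305 [-0.49389761 -0.0566684  -1.05826437]
```

View pics/a2.png

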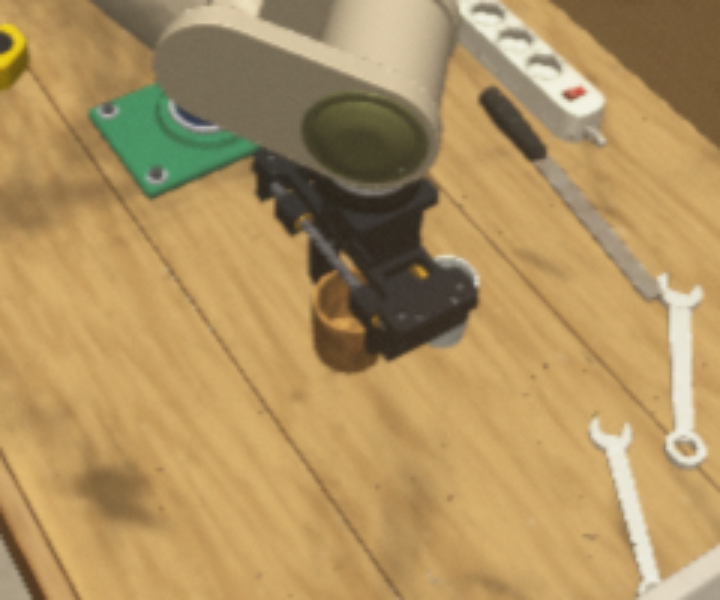

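```bash
cat >> h.py <<'E'
from scipy.optimize import least_squares
def brown(name,n,c,zlo,zhi,rad=.045,lo=(8,60,40),hi=(24,255,255)):
    z=np.load(f'pics/{name}.npz'); P=cloud(n,z['d']); hsv=cv2.cvtColor(z['p'],cv2.COLOR_RGB2HSV)
    m=(cv2.inRange(hsv,lo,hi)>0)&(np.hypot(P[...,0]-c[0],P[...,1]-c[1])<rad)&(P[...,2]>zlo)&(P[...,2]<zhi)
    return P[m]
def cfit(P,R,out=True):
    f=lambda q: np.hypot(P[:,0]-q[0],P[:,1]-q[1])-R
    s=least_squares(f,P[:,:2].mean(0),loss='soft_l1',f_scale=.002); return s.x,np.abs(f(s.x)).mean()
E
python3 - <<'E'
from h import *
for nm,n in(('s2','side'),('t2','top')):
    P=brown(nm,n,(.4456,-.2657),.11,.2)
    print(n,len(P),P[:,2].min(),P[:,2].max(),np.percentile(P[:,2],[2,98]))
    for a,b in((.164,.178),(.178,.19)):
        Q=P[(P[:,2]>a)&(P[:,2]<b)]
        if len(Q)>5: print(a,b,len(Q),cfit(Q,.0303 if a<.17 else .0285),Q.min(0),Q.max(0))
E
```

```text
side 567 0.125200404642785 0.19975840303042888 [0.12729153 0.19568106]
0.164 0.178 125 (array([ 0.44747805, -0.2683965 ]), np.float64(0.00268313929453079)) [ 0.41544571 -0.30829632  0.16422154] [ 0.46910192 -0.22269361  0.17783161]
0.178 0.19 130 (array([ 0.44539217, -0.26619908]), np.float64(0.0034252571057011003)) [ 0.4154851  -0.31005492  0.17809711] [ 0.46578519 -0.22317722  0.18990696]
top 3 0.12696967498988412 0.13547889603827784 [0.12710844 0.1352773 ]
```

>>> play_rows(
  plan="0.06 0.25 0 0;0.14 0.6 0 0;0.14 0.6 0 0;0.14 0.6 0 0;0.14 0.6 0 0;0.14 0.6 0 0;0.14 0.6 0 0;0.14 0.6 0 0;0.14 0.6 0 0;0.14 0.6 0 0",
)

```text
t: 7.05
ee_pos: [0.5248, 0.0751, 0.1681]
orientation: [[-0.0, -0.001, -1.0], [1.0, 0.0, -0.0], [0.0, -1.0, 0.001]]
contact_force: [0.6, -0.2, -0.1]
grip_width: 0.0585
```

>>> play_rows(
  plan="0.1 0.4 0 0;0 0 0 0;0 0 0 0",
)

```text
t: 7.42
ee_pos: [0.5307, 0.0968, 0.1682]
orientation: [[0.0, -0.001, -1.0], [1.0, -0.0, 0.0], [-0.0, -1.0, 0.001]]
contact_force: [-0.5, -0.1, -0.4]
grip_width: 0.0587
```

```bash
python3 - <<'E'
from h import *
p,d=shot('side','s3'); q,e=shot('top','t3')
cv2.imwrite('pics/a3.png',cv2.resize(p[150:350,190:430],(720,600))[:,:,::-1])
cv2.imwrite('pics/b3.png',cv2.resize(q[150:350,200:440],(720,600))[:,:,::-1])
o=r.get_obs(); print(o['ee_pos'],o['grip_width'],o['contact_force'])
E
```

```text
[0.53092313 0.0963074  0.16844953] 0.05898679209809771 [ 0.80981405 -0.43901421 -0.22173574]
```

View pics/a3.png

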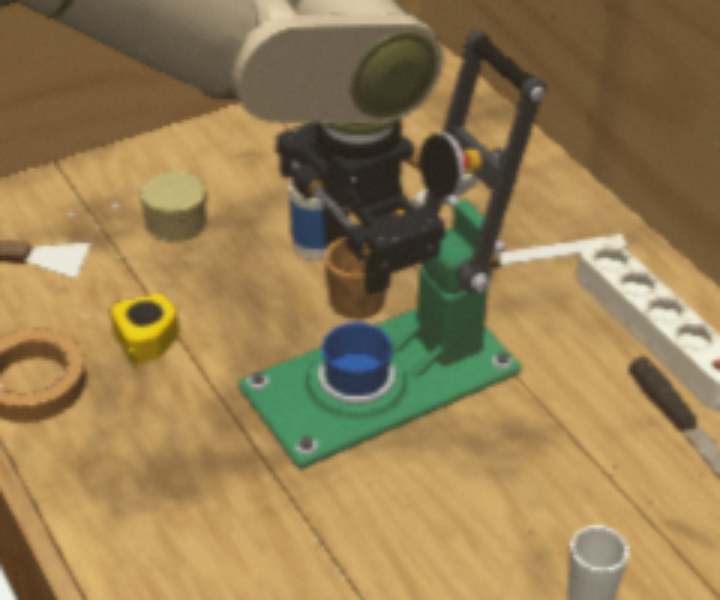

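View pics/b3.png

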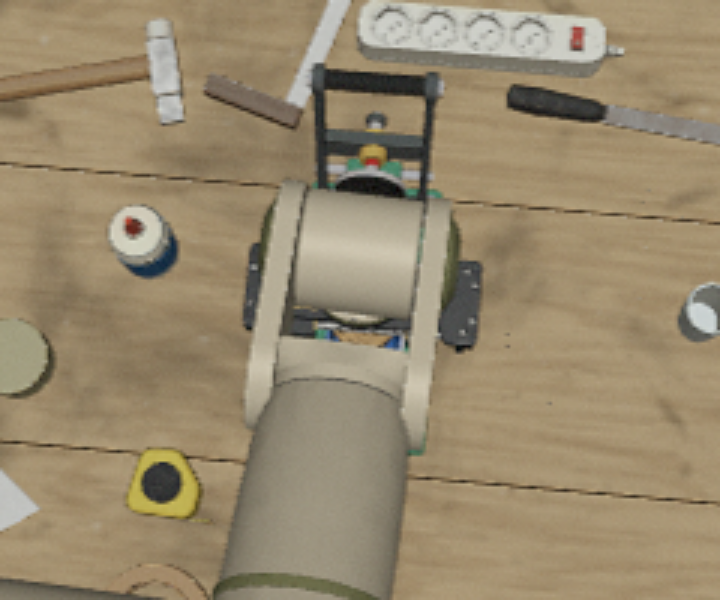

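```bash
python3 - <<'E'
from h import *
for nm,n in(('s3','side'),('t3','top'),('s2','side'),('t2','top')):
    z=np.load(f'pics/{nm}.npz'); P=cloud(n,z['d']); hsv=cv2.cvtColor(z['p'],cv2.COLOR_RGB2HSV)
    for a in np.arange(.16,.46,.03):
        m=(P[...,2]>a)&(P[...,2]<a+.03)&(P[...,0]>.45)&(P[...,0]<.72)&(np.abs(P[...,1]-.095)<.11)
        x=np.sort(P[m][:,0]); h=np.histogram(x,np.arange(.45,.73,.02))[0]; print(nm,round(a,2),h)
E
```

```text
s3 0.16 [  0   0  60 114  33   0   0   0   0  73 126   2   0]
s3 0.19 [ 0  0  0 51 16  0  0  0  0 32 26  0  0]
s3 0.22 [  0   0 129  59  38  20   0   1  92  25 107  14   1]
s3 0.25 [  0   0 352 220 161  73   0   0 151  10 182  34   0]
s3 0.28 [ 0  0 44 85 60  3  0  0 12  2 67 70  0]
s3 0.31 [  0   0 148  89  77  47   0   0   0   0  19 115   2]
s3 0.34 [  0   0  43  40  14   1   0   0   0   0   0 174   7]
s3 0.37 [17 36 48 46 38 22  0  0  0  0  0  0  0]
s3 0.4 [80 76 97 73 71 48 12  0  0  0  0  0  0]
s3 0.43 [ 82 104 239 218 169 104   5   0   0   0   0   0   0]
s3 0.46 [183 150 124 138 105   2   0   0   0   0   0   0   0]
t3 0.16 [  0   0  18  10   0   0   0   0   0  16 101   0   0]
t3 0.19 [ 0  0  0  0  0  0  0  0  0 34  4  0  0]
t3 0.22 [  0   0  48   0   0   0   0   0   0  43 104  36   3]
t3 0.25 [  0   0 209 156 109  65   0   0 141  20 217  13   0]
t3 0.28 [ 0  0  3  2  1  3  0  0 21  0 47  4  0]
t3 0.31 [ 0  0 59  2  0  0  0  0  0  0 18 34  0]
t3 0.34 [  0   0  31   0   0   0   0   0   0   0   0 308  23]
t3 0.37 [ 0  3 36  0  0  0  0  0  0  0  0  0  0]
t3 0.4 [ 1 78 32  4  2  4  
[... 468 characters left out ...]
   0   0   0   0   0   0   0   0   1 174   7]
s2 0.37 [0 0 0 0 0 0 0 0 0 0 0 0 0]
s2 0.4 [0 0 0 0 0 0 0 0 0 0 0 0 0]
s2 0.43 [0 0 0 0 0 0 0 0 0 0 0 0 0]
s2 0.46 [0 0 0 0 0 0 0 0 0 0 0 0 0]
t2 0.16 [ 0  0  0  0  0  0  0  0  0 38 99  0  0]
t2 0.19 [ 0  0  0  0  0  0  0  0  0 35  4  0  0]
t2 0.22 [ 0  0  0  0  0  0  0  5 83 37 96 36  3]
t2 0.25 [  0   0   0   0   0   0   0   0 171  25 226  12   0]
t2 0.28 [ 0  0  0  0  0  0  0  0 16  0 45  3  0]
t2 0.31 [ 0  0  0  0  0  0  0  0  0  0 21 31  0]
t2 0.34 [  0   0   0   0   0   0   0   0   0   0   0 306  26]
t2 0.37 [0 0 0 0 0 0 0 0 0 0 0 0 0]
t2 0.4 [0 0 0 0 0 0 0 0 0 0 0 0 0]
t2 0.43 [0 0 0 0 0 0 0 0 0 0 0 0 0]
t2 0.46 [0 0 0 0 0 0 0 0 0 0 0 0 0]
```

>>> play_rows(
  plan="0.013 0.01 -0.3 0;0 0 -0.4 0;0 0 -0.3 0;0 0 -0.2 0;0 0 -0.15 0;0 0 0 0",
)

```text
t: 8.28
ee_pos: [0.5319, 0.0973, 0.0873]
orientation: [[0.001, -0.001, -1.0], [1.0, 0.0, 0.001], [0.0, -1.0, 0.001]]
contact_force: [0.4, 0.7, -0.9]
grip_width: 0.0588
```

```bash
python3 - <<'E'
from h import *
p,d=shot('side','s4')
cv2.imwrite('pics/a4.png',cv2.resize(p[190:310,240:400],(800,600))[:,:,::-1])
o=r.get_obs(); print(o['ee_pos'],o['grip_width'],o['contact_force'])
E
```

```text
[0.53207921 0.09743324 0.08774541] 0.05855957889514524 [-0.19968023  0.21157897 -0.93451102]
```

View pics/a4.png

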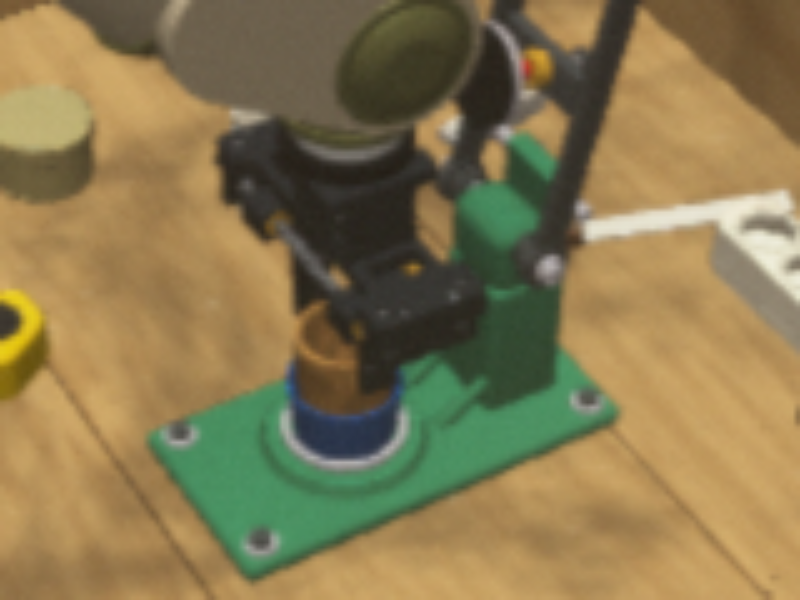

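The liner has entered the shell, centred at about (345,380) in the crop. Lowering the last 20 mm gently.

>>> play_rows(
  plan="0 0 -0.1 0;0 0 -0.1 0;0 0 -0.07 0;0 0 0 0;0 0 0 0",
)

```text
t: 8.95
ee_pos: [0.532, 0.0975, 0.0714]
orientation: [[0.0, 0.0, -1.0], [1.0, -0.0, 0.0], [-0.0, -1.0, -0.0]]
contact_force: [0.0, 0.7, 0.7]
grip_width: 0.0583
```

>>> play_rows(
  plan="0 0 -0.03 0;0 0 0 0;0 0 0 0",
)

```text
t: 9.32
ee_pos: [0.532, 0.0975, 0.0696]
orientation: [[0.0, 0.0, -1.0], [1.0, -0.0, 0.0], [-0.0, -1.0, -0.0]]
contact_force: [0.1, -0.6, -0.3]
grip_width: 0.0588
```

>>> play_rows(
  plan="0 0 -0.03 0;0 0 0 0;0 0 0 0",
)

```text
t: 9.7
ee_pos: [0.5319, 0.0975, 0.0677]
orientation: [[0.0, -0.0, -1.0], [1.0, -0.0, 0.0], [-0.0, -1.0, 0.0]]
contact_force: [0.7, -0.1, -0.0]
grip_width: 0.059
```

>>> play_rows(
  plan="0 0 -0.02 0;0 0 0 0;0 0 0 0",
)

```text
t: 10.07
ee_pos: [0.532, 0.0975, 0.0676]
orientation: [[0.0, 0.001, -1.0], [1.0, -0.0, 0.0], [-0.0, -1.0, -0.001]]
contact_force: [-3.9, -0.6, 11.0]
grip_width: 0.0586
```

Contact at z = 0.0676, which is the predicted fully-home height. Releasing.

>>> play_rows(
  plan="0 0 0.02 0;0 0 0 0;0 0 0 0;0 0 0 0;0 0 0 0",
  hand=0,
)

```text
t: 10.7
ee_pos: [0.5319, 0.0975, 0.0677]
orientation: [[0.0, -0.0, -1.0], [1.0, -0.0, 0.0], [-0.0, -1.0, 0.0]]
contact_force: [-0.2, -0.3, -0.4]
grip_width: 0.088
```

>>> play_rows(
  plan="0 0 0.3 0;0 0 0.5 0;0 0 0.5 0;0 0 0.3 0;0 -0.3 0 0;0 -0.6 0 0;0 -0.6 0 0;0.03 -0.6 0 0;0.05 -0.6 0 0;0 0 0 0",
)

```text
t: 11.95
ee_pos: [0.5363, -0.0673, 0.1625]
orientation: [[0.004, -0.002, -1.0], [1.0, 0.0, 0.004], [0.0, -1.0, 0.002]]
contact_force: [-0.8, 0.7, 0.1]
grip_width: 0.0881
```

```bash
python3 - <<'E'
from h import *
p,d=shot('side','s5'); q,e=shot('top','t5')
cv2.imwrite('pics/a5.png',np.hstack([cv2.resize(p[210:310,260:360],(400,400)),cv2.resize(q[220:320,270:370],(400,400))])[:,:,::-1])
o=r.get_obs(); print(o['ee_pos'],o['grip_width'],o['contact_force'])
for nm,n in(('s5','side'),('t5','top')):
    P=brown(nm,n,(.5317,.097),.05,.1,.04)
    T=P[(P[:,2]>.077)]; print(n,len(T),T[:,2].max(),np.median(T[:,2]),cfit(T,.0283),T.min(0),T.max(0))
    # rim plane
    rr=np.hypot(T[:,0]-.532,T[:,1]-.097); T=T[rr>.025]; A=np.c_[T[:,:2]-[.532,.097],np.ones(len(T))]; print(np.linalg.lstsq(A,T[:,2],rcond=None)[0])
    for k,c0,h in(('shell',(.5317,.097),.064),('pot',(.5837,-.2232),.072)):
        z=np.load(f'pics/{nm}.npz'); W=cloud(n,z['d']).reshape(-1,3)
        W=W[(np.hypot(W[:,0]-c0[0],W[:,1]-c0[1])<.045)&(np.abs(W[:,2]-h)<.006)]
        print(k,len(W),W.min(0),W.max(0),(W.min(0)+W.max(0))/2)
E
```

```text
[ 0.53616662 -0.06489609  0.16281926] 0.08800246572805512 [-0.50215221 -0.16611989 -0.82251534]
side 100 0.0875048024827482 0.08138927474782773 (array([0.53152919, 0.09597197]), np.float64(0.0015291960279799263)) [0.50254941 0.06389324 0.07747783] [0.5615404  0.12511846 0.0875048 ]
[-0.01482548 -0.00538467  0.08166209]
shell 150 [0.49741335 0.06140427 0.05811586] [0.56626119 0.12586265 0.069994  ] [0.53183727 0.09363346 0.06405493]
pot 98 [ 0.56042152 -0.24932215  0.06601193] [ 0.60753294 -0.19907432  0.07639983] [ 0.58397723 -0.22419823  0.07120588]
top 82 0.08885816779905738 0.08143817129325434 (array([0.53115809, 0.09720081]), np.float64(0.0010615039059750642)) [0.50164498 0.06948254 0.07724292] [0.56080676 0.1260851  0.08885817]
[-0.00710017  0.01338258  0.08138881]
shell 90 [0.49844536 0.06404788 0.0582378 ] [0.56491018 0.13206258 0.06985734] [0.53167777 0.09805523 0.06404757]
pot 65 [ 0.5595072  -0.24641282  0.06646744] [ 0.60861555 -0.19963748  0.0769313 ] [ 0.58406138 -0.22302515  0.07169937]
```

View pics/a5.png

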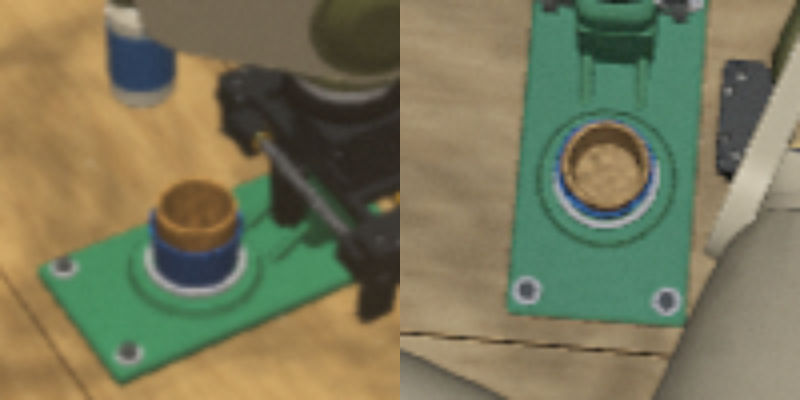

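Liner rim at z ≈ 0.0815 (0.082 expected), level and centred at (0.5314, 0.0967), so it is home. Next, the pot.

>>> play_rows(
  plan="0.15 -0.5 0 0;0.18 -0.6 0 0;0.18 -0.6 0 0;0.18 -0.6 0 0;0.1 -0.34 0 0;0 0 0 0;0 0 0 0",
)

```text
t: 12.92
ee_pos: [0.5839, -0.2214, 0.1635]
orientation: [[-0.001, -0.001, -1.0], [1.0, 0.001, -0.001], [0.001, -1.0, 0.001]]
contact_force: [0.5, 0.2, -0.3]
grip_width: 0.0882
```

>>> play_rows(
  plan="0 -0.03 -0.4 0;0 0 -0.5 0;0 0 -0.5 0;0 0 -0.3 0;0 0 -0.07 0;0 0 0 0;0 0 0 0",
)

```text
t: 13.8
ee_pos: [0.5845, -0.2246, 0.0586]
orientation: [[-0.0, 0.001, -1.0], [1.0, -0.001, -0.0], [-0.001, -1.0, -0.001]]
contact_force: [-0.7, -1.0, -0.1]
grip_width: 0.0878
```

>>> play_rows(
  plan="0 0 0 0;0 0 0 0;0 0 0 0;0 0 0 0;0 0 0 0;0 0 0 0;0 0 0 0",
  hand=1,
)

```text
t: 14.68
ee_pos: [0.5842, -0.2246, 0.0575]
orientation: [[0.0, -0.0, -1.0], [1.0, 0.0, 0.0], [0.0, -1.0, 0.0]]
contact_force: [-0.3, 1.1, -0.3]
grip_width: 0.0481
```

>>> play_rows(
  plan="0 0 0.2 0;0 0 0.4 0;0 0 0.5 0;0 0 0.5 0;0 0 0.5 0;0 0 0 0;0 0 0 0",
)

```text
t: 15.55
ee_pos: [0.5837, -0.2245, 0.1824]
orientation: [[0.0, -0.002, -1.0], [1.0, 0.001, 0.0], [0.001, -1.0, 0.002]]
contact_force: [-0.7, -0.0, -2.8]
grip_width: 0.0482
```

```bash
python3 - <<'E'
from h import *
p,d=shot('side','s6')
cv2.imwrite('pics/a6.png',cv2.resize(p[240:400,280:480],(750,600))[:,:,::-1])
o=r.get_obs(); print(o['ee_pos'],o['grip_width'],o['contact_force'])
W=cloud('side',d).reshape(-1,3); e=o['ee_pos']
W=W[(np.hypot(W[:,0]-e[0],W[:,1]-e[1])<.03)&(W[:,2]<e[2]+.02)&(W[:,2]>e[2]-.065)]
for a in np.arange(-.065,.02,.012):
    Q=W[(W[:,2]>e[2]+a)&(W[:,2]<e[2]+a+.012)]
    if len(Q): print(round(a,3),len(Q),Q.min(0),Q.max(0))
E
```

```text
[ 0.58360375 -0.22442813  0.18207477] 0.04822191374025274 [ 0.64458021 -0.29200707 -1.48307758]
-0.065 9 [ 0.56448352 -0.24299905  0.12366052] [ 0.59107819 -0.21863885  0.12790323]
-0.053 49 [ 0.56128729 -0.24560666  0.12919124] [ 0.59336417 -0.21428847  0.14072373]
-0.041 53 [ 0.56115438 -0.24592987  0.14145652] [ 0.60401083 -0.20581426  0.15295391]
-0.029 87 [ 0.56081228 -0.24756371  0.15309885] [ 0.60510773 -0.20373651  0.16486178]
-0.017 80 [ 0.55919591 -0.24787475  0.16520961] [ 0.60523506 -0.20096573  0.17679712]
-0.005 83 [ 0.55888111 -0.25291854  0.17725653] [ 0.59846175 -0.19619949  0.18883103]
0.007 96 [ 0.55881817 -0.25323117  0.18908101] [ 0.59918484 -0.19639093  0.20102   ]
0.019 2 [ 0.58307681 -0.20054686  0.20118561] [ 0.58957341 -0.20002744  0.20164794]
```

View pics/a6.png

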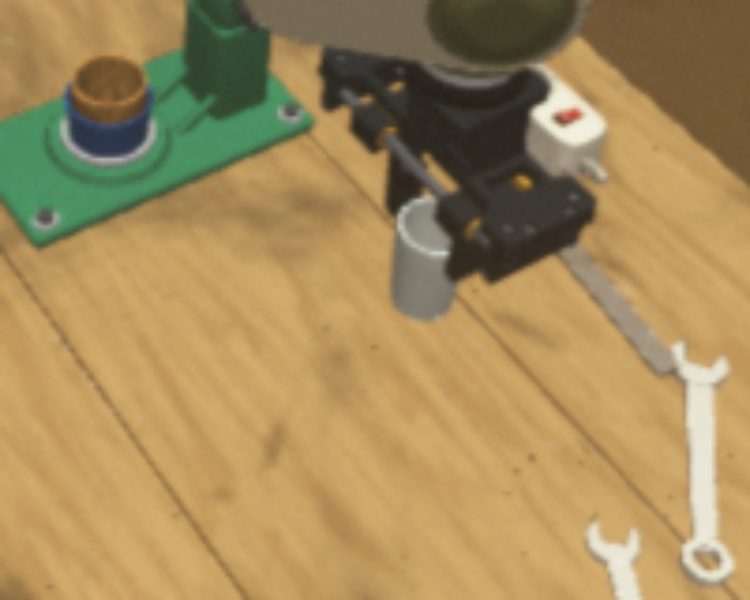

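>>> play_rows(
  plan="-0.17 0.3 0 0;-0.25 0.6 0 0;-0.25 0.6 0 0;-0.2 0.6 0 0;0 0.6 0 0;0 0.6 0 0;0 0.6 0 0;0 0.6 0 0;0 0.5 0 0;0 0.36 0 0",
)

```text
t: 16.85
ee_pos: [0.5313, 0.0982, 0.1823]
orientation: [[-0.0, -0.002, -1.0], [1.0, 0.0, -0.0], [0.0, -1.0, 0.002]]
contact_force: [-0.2, -0.3, -0.9]
grip_width: 0.0482
```

>>> play_rows(
  plan="0 0 0 0;0 0 0 0;0 0 0 0",
)

```text
t: 17.23
ee_pos: [0.5319, 0.0961, 0.1833]
orientation: [[0.001, -0.001, -1.0], [1.0, -0.0, 0.001], [-0.0, -1.0, 0.001]]
contact_force: [-1.2, -0.3, -2.2]
grip_width: 0.0484
```

>>> play_rows(
  plan="0 0.012 -0.3 0;0 0 -0.35 0;0 0 -0.25 0;0 0 -0.2 0;0 0 -0.15 0;0 0 0 0;0 0 0 0",
)

```text
t: 18.1
ee_pos: [0.5322, 0.0976, 0.109]
orientation: [[0.0, 0.001, -1.0], [1.0, -0.0, 0.0], [-0.0, -1.0, -0.001]]
contact_force: [0.0, -0.0, -1.5]
grip_width: 0.0484
```

```bash
python3 - <<'E'
from h import *
p,d=shot('side','s7')
cv2.imwrite('pics/a7.png',cv2.resize(p[190:310,240:400],(800,600))[:,:,::-1])
o=r.get_obs(); print(o['ee_pos'],o['grip_width'],o['contact_force'])
E
```

```text
[0.53221491 0.09768278 0.10906105] 0.04844920293210568 [ 0.30927235  0.74053951 -1.23344177]
```

View pics/a7.png

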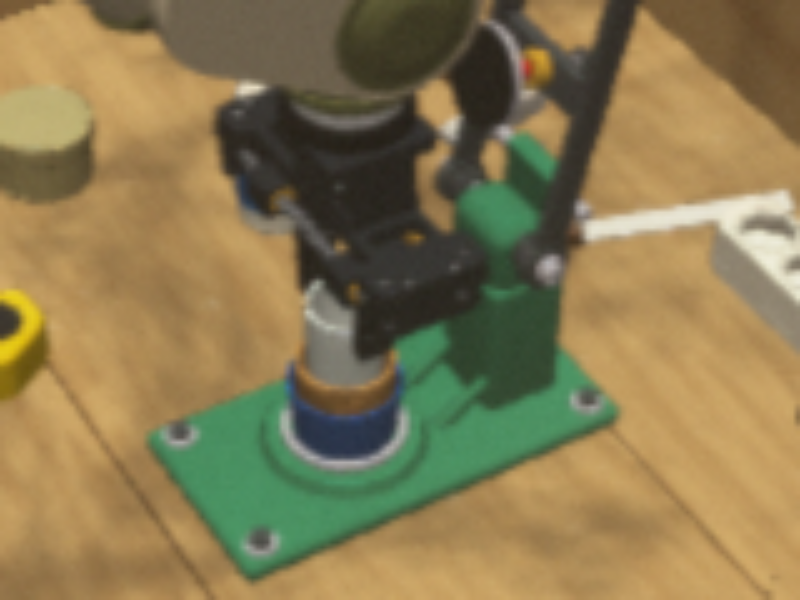

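The pot is inside the liner at about (345,350) in the crop. Lowering the last 22 mm.

>>> play_rows(
  plan="0 0 -0.12 0;0 0 -0.12 0;0 0 -0.09 0;0 0 0 0;0 0 0 0",
)

```text
t: 18.77
ee_pos: [0.532, 0.0977, 0.0888]
orientation: [[0.0, 0.0, -1.0], [1.0, 0.0, 0.0], [0.0, -1.0, -0.0]]
contact_force: [0.4, -0.1, -1.4]
grip_width: 0.0482
```

>>> play_rows(
  plan="0 0 -0.03 0;0 0 0 0;0 0 0 0",
)

```text
t: 19.15
ee_pos: [0.532, 0.0976, 0.087]
orientation: [[0.0, 0.0, -1.0], [1.0, -0.0, 0.0], [-0.0, -1.0, -0.0]]
contact_force: [-0.7, 0.6, -1.4]
grip_width: 0.048
```

>>> play_rows(
  plan="0 0 -0.02 0;0 0 0 0;0 0 0 0",
)

```text
t: 19.52
ee_pos: [0.5324, 0.0977, 0.0864]
orientation: [[0.0, 0.002, -1.0], [1.0, 0.0, 0.0], [0.0, -1.0, -0.002]]
contact_force: [-0.8, -0.1, 4.9]
grip_width: 0.0483
```

>>> play_rows(
  plan="0 0 0.02 0;0 0 0 0;0 0 0 0;0 0 0 0;0 0 0 0",
  hand=0,
)

```text
t: 20.15
ee_pos: [0.5319, 0.0976, 0.0869]
orientation: [[0.0, -0.0, -1.0], [1.0, -0.0, 0.0], [-0.0, -1.0, 0.0]]
contact_force: [0.1, -0.0, -0.6]
grip_width: 0.0881
```

>>> play_rows(
  plan="0 0 0.3 0;-0.1 0 0.5 0;-0.2 0 0.6 0;-0.3 0 0.6 -0.5;-0.3 -0.2 0.6 -1;-0.3 -0.4 0.6 -1;0 -0.4 0.6 -1;0 -0.4 0.6 -1;0 -0.4 0.3 -1;0 -0.3 0.2 -1",
)

```text
t: 21.4
ee_pos: [0.4599, -0.0292, 0.3819]
orientation: [[0.831, 0.001, -0.556], [0.556, -0.0, 0.831], [0.001, -1.0, -0.001]]
contact_force: [-0.4, 0.3, 0.1]
grip_width: 0.0883
```

>>> play_rows(
  plan="0 0 0 -1;0 0 0 -1;0 0 0 -1;0 0 0 -0.97;0 0 0 0;0 0 0 0",
)

```text
t: 22.15
ee_pos: [0.4599, -0.0283, 0.3809]
orientation: [[1.0, -0.0, -0.003], [0.003, 0.0, 1.0], [-0.0, -1.0, 0.0]]
contact_force: [-0.9, -0.0, -0.3]
grip_width: 0.0881
```

```bash
python3 - <<'E'
from h import *
p,d=shot('side','s8'); q,e=shot('top','t8')
cv2.imwrite('pics/a8.png',np.hstack([cv2.resize(p[150:310,260:420],(400,400)),cv2.resize(q[150:310,250:410],(400,400))])[:,:,::-1])
o=r.get_obs(); print(o['ee_pos'],o['orientation'].round(3),o['contact_force'])
for n,P in(('side',cloud('side',d)),('top',cloud('top',e))):
    W=P.reshape(-1,3)
    B=W[(W[:,2]>.32)&(W[:,2]<.37)&(np.abs(W[:,1]-.095)<.035)&(W[:,0]>.64)&(W[:,0]<.72)]
    if len(B): print(n,'bar',len(B),B.min(0),B.max(0),np.median(B,0)); print(np.polyfit(B[:,1],B[:,0],1))
    B=W[(W[:,2]>.3)&(W[:,2]<.37)&(np.abs(W[:,1]-.095)<.08)&(W[:,0]>.64)&(W[:,0]<.72)]; print('y ext',B[:,1].min(),B[:,1].max())
    T=W[(np.hypot(W[:,0]-.532,W[:,1]-.097)<.03)&(np.abs(W[:,2]-.101)<.006)]
    print('pot',len(T),(T.min(0)+T.max(0))/2,T.max(0)-T.min(0)); A=np.c_[T[:,:2]-[.532,.097],np.ones(len(T))]; print(np.linalg.lstsq(A,T[:,2],rcond=None)[0])
E
```

```text
[ 0.45990769 -0.02837279  0.38092414] [[ 1.    -0.    -0.002]
 [ 0.002  0.     1.   ]
 [-0.    -1.     0.   ]] [-0.70483585 -0.13968448 -0.79753666]
side bar 88 [0.67329176 0.06192688 0.32611222] [0.69146408 0.12905617 0.35168632] [0.68024927 0.08963496 0.34644018]
[0.06629985 0.67518902]
y ext 0.04486248226723686 0.14983562341544748
pot 81 [0.53208375 0.09711889 0.1006093 ] [0.04895618 0.04995491 0.01118529]
[-0.00584755 -0.01378979  0.09935056]
top bar 211 [0.67443415 0.06016969 0.33586156] [0.69362559 0.1297018  0.35373369] [0.68140786 0.0947677  0.34656769]
[-0.01758819  0.68384345]
y ext 0.04745602477597688 0.15224614875704287
pot 53 [0.53124963 0.09784189 0.10084614] [0.04822454 0.04481026 0.01158548]
[ 0.00796857 -0.01798481  0.10108335]
```

View pics/a8.png

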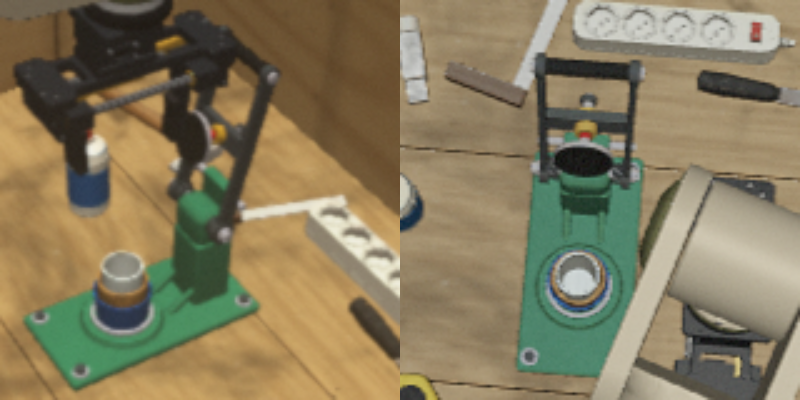

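The pot is home: rim at z ≈ 0.100–0.101, level and centred. The bar centre is at about (0.683, 0.098, 0.341). Moving above it.

>>> play_rows(
  plan="0.3 0.17 0.05 0;0.45 0.25 0.05 0;0.45 0.25 0.05 0;0.45 0.25 0 0;0.45 0.25 0 0;0.45 0.25 0 0;0.45 0.25 0 0;0.4 0.25 0 0;0.3 0.18 0 0;0 0 0 0",
)

```text
t: 23.5
ee_pos: [0.6827, 0.0981, 0.3884]
orientation: [[1.0, -0.002, -0.002], [0.002, 0.0, 1.0], [-0.002, -1.0, 0.0]]
contact_force: [-0.4, -0.6, 0.5]
grip_width: 0.088
```

>>> play_rows(
  plan="0 0 0 0;0 0 0 0",
)

```text
t: 23.75
ee_pos: [0.6813, 0.0972, 0.3907]
orientation: [[1.0, 0.001, 0.0], [-0.0, -0.0, 1.0], [0.001, -1.0, -0.0]]
contact_force: [0.6, 0.2, 0.5]
grip_width: 0.0883
```

>>> play_rows(
  plan="0.03 0.01 -0.3 0;0 0 -0.4 0;0 0 -0.3 0;0 0 -0.15 0;0 0 0 0;0 0 0 0",
)

```text
t: 24.5
ee_pos: [0.6838, 0.0982, 0.322]
orientation: [[1.0, 0.002, 0.0], [-0.0, -0.0, 1.0], [0.002, -1.0, -0.0]]
contact_force: [-0.2, 0.1, 0.1]
grip_width: 0.0883
```

```bash
python3 - <<'E'
from h import *
p,d=shot('side','s9')
cv2.imwrite('pics/a9.png',cv2.resize(p[100:260,260:460],(750,600))[:,:,::-1])
o=r.get_obs(); print(o['ee_pos'],o['contact_force'],o['joints'])
E
```

```text
[0.68386253 0.09817642 0.32194672] [ 0.6958525  -0.20691322 -0.31109549] [-1.62314368e+00  3.58879174e+01  3.66864006e+01  1.85268093e-03
  1.07331127e+02 -1.62033468e+00]
```

View pics/a9.png

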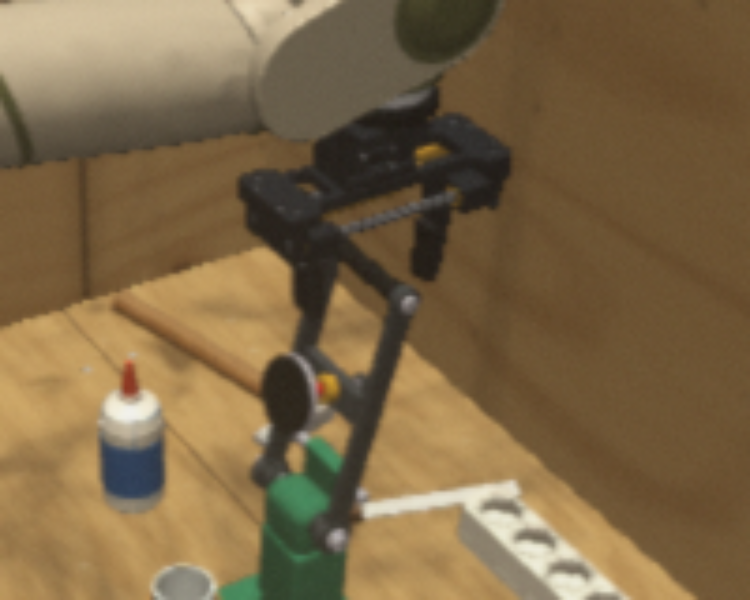

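The fingers straddle the bar, which runs (330,235)–(405,295) in the crop. Closing.

>>> play_rows(
  plan="0 0 0 0;0 0 0 0;0 0 0 0;0 0 0 0;0 0 0 0;0 0 0 0;0 0 0 0;0 0 0 0",
  hand=1,
)

```text
t: 25.55
ee_pos: [0.6841, 0.0982, 0.321]
orientation: [[1.0, 0.001, -0.0], [0.0, 0.0, 1.0], [0.001, -1.0, 0.0]]
contact_force: [2.9, 0.9, 0.1]
grip_width: 0.0146
```

```bash
python3 - <<'E'
import numpy as np
a=np.r_[0,.04,.12,np.linspace(.2,1.7,18)]
x=.637-.205*np.sin(a-.227); z=.141+.205*np.cos(a-.227)-.0187
for i in range(1,len(a)): print(i,a[i].round(3),((x[i]-x[i-1])/.06).round(3),((z[i]-z[i-1])/.06).round(3),x[i].round(4),z[i].round(4))
for b in(1.72,1.74,1.77,1.8):print(b,.637-.205*np.sin(b-.227),.141+.205*np.cos(b-.227)-.0187)
E
```

```text
1 0.04 -0.134 0.028 0.6751 0.3237
2 0.12 -0.27 0.04 0.6589 0.3261
3 0.2 -0.273 0.018 0.6425 0.3272
4 0.288 -0.301 -0.005 0.6245 0.3269
5 0.376 -0.3 -0.032 0.6065 0.325
6 0.465 -0.296 -0.058 0.5887 0.3215
7 0.553 -0.289 -0.084 0.5714 0.3165
8 0.641 -0.281 -0.109 0.5545 0.31
9 0.729 -0.27 -0.133 0.5383 0.302
10 0.818 -0.257 -0.157 0.5228 0.2926
11 0.906 -0.243 -0.179 0.5083 0.2818
12 0.994 -0.226 -0.199 0.4947 0.2699
13 1.082 -0.208 -0.219 0.4823 0.2568
14 1.171 -0.187 -0.236 0.471 0.2426
15 1.259 -0.166 -0.252 0.4611 0.2275
16 1.347 -0.143 -0.265 0.4525 0.2116
17 1.435 -0.119 -0.277 0.4453 0.195
18 1.524 -0.094 -0.286 0.4397 0.1778
19 1.612 -0.069 -0.293 0.4355 0.1602
20 1.7 -0.043 -0.298 0.433 0.1423
1.72 0.43262004469969606 0.1382321646817299
1.74 0.4323422972770681 0.1341416517501575
1.77 0.43207919006883344 0.12799751324304567
1.8 0.43200049775779703 0.12184824735858571
```

>>> play_rows(
  plan="-0.13 0.0 0.03 0;-0.27 0 0.04 0;-0.27 0 0.02 0;-0.3 0 0 0;-0.3 0 -0.03 0;-0.3 0 -0.06 0;-0.29 0 -0.08 0;0 0 0 0;0 0 0 0",
)

```text
t: 26.68
ee_pos: [0.5721, 0.0978, 0.3151]
orientation: [[1.0, -0.001, 0.001], [-0.001, -0.001, 1.0], [-0.001, -1.0, -0.001]]
contact_force: [5.1, -1.2, -6.8]
grip_width: 0.014
```

```bash
python3 - <<'E'
from h import *
p,d=shot('side','s10')
cv2.imwrite('pics/a10.png',cv2.resize(p[100:290,240:440],(632,600))[:,:,::-1])
o=r.get_obs(); print(o['ee_pos'],o['contact_force'],o['grip_width'])
E
```

```text
[0.57222071 0.09776939 0.31510029] [ 4.8508069  -3.43741584 -7.4670207 ] 0.01430163795025746
```

View pics/a10.png

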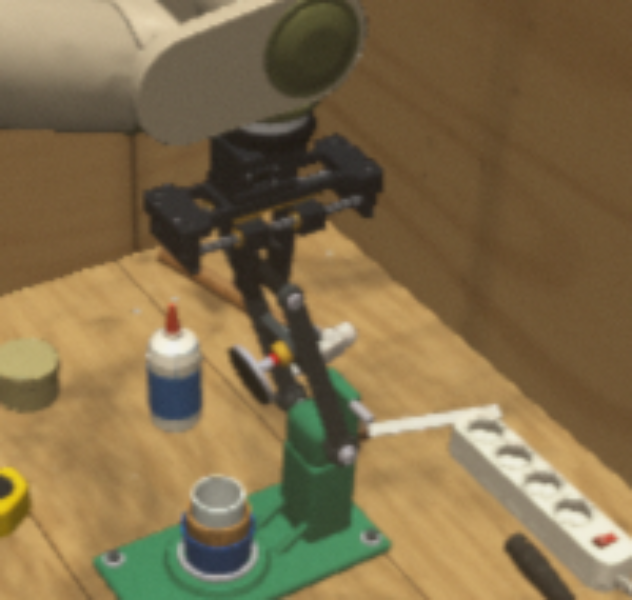

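The bar is in the grip and the arm is swinging, about 30° over. Continuing along the arc.

>>> play_rows(
  plan="-0.28 0.01 -0.13 0;-0.27 0 -0.14 0;-0.26 0 -0.16 0;-0.24 0 -0.18 0;-0.23 0 -0.2 0;-0.21 0 -0.22 0;-0.19 0 -0.24 0;-0.16 0 -0.25 0;0 0 0 0;0 0 0 0",
)

```text
t: 27.98
ee_pos: [0.4634, 0.0982, 0.2256]
orientation: [[1.0, 0.005, 0.001], [-0.0, -0.001, 1.0], [0.005, -1.0, -0.001]]
contact_force: [10.7, -3.3, -2.8]
grip_width: 0.0133
```

>>> play_rows(
  plan="-0.14 0 -0.26 0;-0.12 0 -0.28 0;-0.09 0 -0.28 0;-0.07 0 -0.2 0;0 0 0 0;0 0 0 0",
)

```text
t: 28.72
ee_pos: [0.439, 0.0981, 0.165]
orientation: [[1.0, 0.007, 0.0], [-0.0, -0.002, 1.0], [0.007, -1.0, -0.002]]
contact_force: [9.6, -4.0, 1.1]
grip_width: 0.0127
```

```bash
python3 - <<'E'
from h import *
p,d=shot('side','s11')
cv2.imwrite('pics/a11.png',cv2.resize(p[150:310,230:400],(637,600))[:,:,::-1])
o=r.get_obs(); print(o['ee_pos'],o['contact_force'],o['grip_width'])
E
```

```text
[0.4389762  0.09808572 0.16507504] [ 8.84658915 -3.79079724  1.21457401] 0.013146203571383465
```

View pics/a11.png

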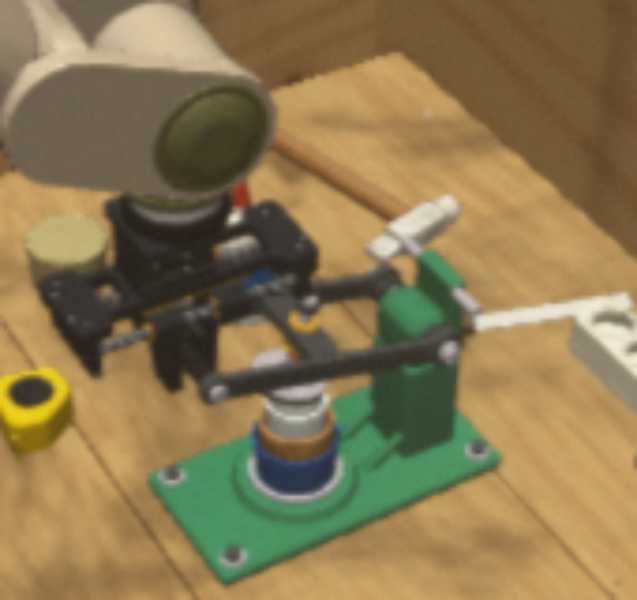

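>>> play_rows(
  plan="0.02 0 -0.15 0;0.01 0 -0.15 0;0 0 -0.1 0;0 0 0 0;0 0 0 0",
)

```text
t: 29.4
ee_pos: [0.4341, 0.0981, 0.139]
orientation: [[1.0, -0.01, -0.001], [0.001, -0.002, 1.0], [-0.01, -1.0, -0.002]]
contact_force: [-15.9, -7.9, 5.3]
grip_width: 0.0126
```

```bash
cat > look.py <<'E'
import sys
from h import *
k=sys.argv[1]
p,d=shot('side','s'+k)
cv2.imwrite(f'pics/a{k}.png',cv2.resize(p[200:290,270:390],(800,600),interpolation=cv2.INTER_CUBIC)[:,:,::-1])
o=r.get_obs(); print(o['ee_pos'],o['contact_force'],o['grip_width'])
P=cloud('side',d)
# heights of near side bar along x
W=P.reshape(-1,3); Q=W[(W[:,1]>.035)&(W[:,1]<.062)&(W[:,2]>.09)&(W[:,2]<.2)&(W[:,0]<.63)&(W[:,0]>.46)]
print(len(Q),[ (round(a,2),np.percentile(Q[(Q[:,0]>a)&(Q[:,0]<a+.03)][:,2],[10,50,90]).round(4)) for a in(.47,.5,.53,.56,.59) if ((Q[:,0]>a)&(Q[:,0]<a+.03)).any()])
E
python3 look.py 12
```

```text
[0.43416817 0.09813196 0.13908323] [-16.00075645  -7.83558205   4.89361904] 0.012664449505237589
363 [(0.47, array([0.1531, 0.1642, 0.1708])), (0.5, array([0.1502, 0.1608, 0.1665])), (0.53, array([0.1466, 0.159 , 0.1639])), (0.56, array([0.1431, 0.1525, 0.1595])), (0.59, array([0.1374, 0.1498, 0.1565]))]
```

View pics/a12.png

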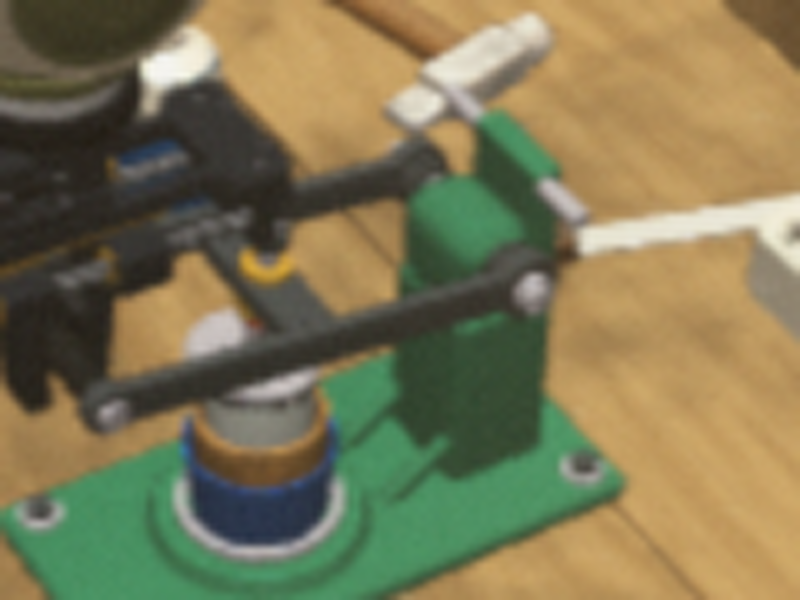

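>>> play_rows(
  plan="-0.06 0 0 0;0 0 0 0;0 0 0 0",
)

```text
t: 29.82
ee_pos: [0.4345, 0.0981, 0.1403]
orientation: [[1.0, 0.0, -0.0], [0.0, -0.002, 1.0], [0.0, -1.0, -0.002]]
contact_force: [-0.6, -5.7, 3.2]
grip_width: 0.0122
```

```bash
python3 - <<'E'
from h import *
o=r.get_obs(); print(o['ee_pos'],o['contact_force'])
z=np.load('pics/s12.npz');P=cloud('side',z['d'])
for (u,v) in [(265,235),(265,245),(265,262),(245,262),(270,210),(270,180),(270,160),(225,225),(215,240),(280,190)]:
    U=int(270+u/800*120);V=int(200+v/600*90); print((u,v),P[V,U].round(4),z['p'][V,U])
z=np.load('pics/s10.npz')
# earlier: stem yellow and top
E
```

```text
[0.43446644 0.09811752 0.14028568] [-0.56127038 -5.71890985  3.22407606]
(265, 235) [0.5135 0.063  0.2148] [44 41 33]
(265, 245) [0.5142 0.0641 0.2101] [47 42 36]
(265, 262) [0.5312 0.0926 0.1704] [138 119  96]
(245, 262) [0.5261 0.1005 0.1665] [178 140  58]
(270, 210) [0.5184 0.0662 0.2245] [45 41 34]
(270, 180) [0.5165 0.0633 0.2413] [46 43 37]
(270, 160) [0.5197 0.0689 0.2463] [62 59 54]
(225, 225) [0.503  0.077  0.2159] [86 83 78]
(215, 240) [0.5248 0.1209 0.1629] [83 82 78]
(280, 190) [0.5221 0.0622 0.2363] [47 42 34]
```

```bash
python3 - <<'E'
from h import *
z=np.load('pics/t8.npz');P=cloud('top',z['d'])
for v in range(186,206,1): print(v,P[v,323:328].round(3)[2], P[v,325,2].round(3), z['p'][v,325])
W=P[180:210,318:333].reshape(-1,3)
z=np.load('pics/s11.npz');P=cloud('side',z['d'])
for (u,v) in [(310,298),(312,305),(308,292),(304,320)]:
    U=int(230+u/637*170);V=int(150+v/600*160); print((u,v),P[V,U].round(4),z['p'][V,U])
E
```

```text
186 [0.772 0.108 0.003] 0.003 [159 139 109]
187 [0.693 0.1   0.238] 0.238 [132 127 118]
188 [0.687 0.1   0.249] 0.249 [72 78 78]
189 [0.684 0.1   0.25 ] 0.25 [77 84 82]
190 [0.685 0.1   0.24 ] 0.24 [115 117 114]
191 [0.681 0.099 0.244] 0.244 [179 180 178]
192 [0.678 0.099 0.246] 0.246 [170 164 154]
193 [0.674 0.099 0.249] 0.249 [194 168  85]
194 [0.671 0.098 0.25 ] 0.25 [107 104  84]
195 [0.667 0.098 0.257] 0.257 [79 87 87]
196 [0.665 0.098 0.254] 0.254 [80 87 86]
197 [0.662 0.098 0.256] 0.256 [89 92 91]
198 [0.659 0.097 0.256] 0.256 [144 121  66]
199 [0.657 0.097 0.253] 0.253 [184 157  84]
200 [0.653 0.097 0.258] 0.258 [183 158  88]
201 [0.652 0.097 0.254] 0.254 [179 156  85]
202 [0.649 0.096 0.256] 0.256 [118  95  44]
203 [0.647 0.096 0.253] 0.253 [150  56  39]
204 [0.644 0.096 0.256] 0.256 [156  49  45]
205 [0.642 0.096 0.253] 0.253 [156 121 118]
(310, 298) [0.544  0.0985 0.1972] [133 124 120]
(312, 305) [0.5418 0.0894 0.1975] [112 106 102]
(308, 292) [0.5227 0.0634 0.2386] [45 42 35]
(304, 320) [0.5383 0.094  0.181 ] [135 122 111]
```

```bash
cat >> look.py <<'E'
# hub: bright-ish bolt heads: print arm-angle from near side bar line using plane y=.042 rays on bar bottom/top edges
p=p.astype(np.uint8)
def pts(cols,yp):
    out=[]
    g=cv2.cvtColor(p,cv2.COLOR_RGB2GRAY)
    return out
P=cloud('side',d)
Q=P.reshape(-1,3); m=(Q[:,1]>.03)&(Q[:,1]<.06)&(Q[:,2]>.1)&(Q[:,2]<.2)&(Q[:,0]>.45)&(Q[:,0]<.62)
rgb=p.reshape(-1,3); dark=rgb.max(1)<85
q=Q[m&dark]; A=np.polyfit(q[:,0],q[:,2],1); rs=q[:,2]-np.polyval(A,q[:,0]); k=np.abs(rs)<.012; A=np.polyfit(q[k,0],q[k,2],1)
print('bar slope',A[0],'arm',1.8-np.arctan(-A[0]),'n',k.sum())
E
python3 look.py 13; for i in 1; do python3 - <<'E'
from h import *
z=np.load('pics/s13.npz');P=cloud('side',z['d'])
for (u,v) in [(112,412),(530,290)]:
    U=int(270+u/800*120);V=int(200+v/600*90)
    for du in(-1,0,1): print((u,v),P[V,U+du].round(4),z['p'][V,U+du])
E
done
```

```text
[0.43446985 0.09811956 0.14027716] [-0.69606057 -5.14888782  2.41556017] 0.01251154369491043
366 [(0.47, array([0.1568, 0.1659, 0.1717])), (0.5, array([0.1514, 0.1612, 0.1683])), (0.53, array([0.1467, 0.1574, 0.1647])), (0.56, array([0.1436, 0.1545, 0.1606])), (0.59, array([0.1402, 0.1506, 0.157 ]))]
bar slope -0.11923102740283152 arm 1.681329199383046 n 290
(112, 412) [0.4306 0.046  0.1721] [143 136 131]
(112, 412) [0.4325 0.0438 0.173 ] [156 150 149]
(112, 412) [0.4367 0.0463 0.1689] [139 133 132]
(530, 290) [0.6345 0.0486 0.144 ] [161 153 150]
(530, 290) [0.6354 0.0451 0.1463] [182 176 174]
(530, 290) [0.6381 0.0439 0.146 ] [182 175 171]
```

View pics/a13.png

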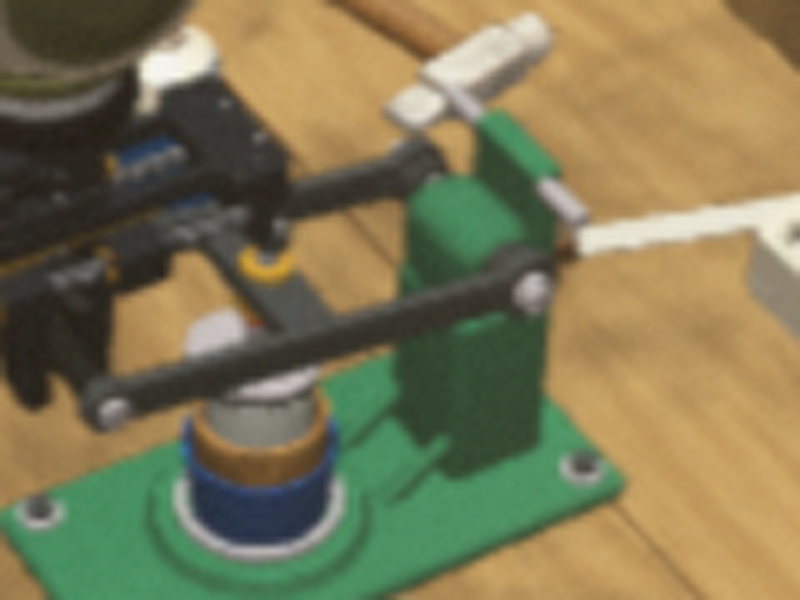

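Stack, foot and arm all look right; the side bars' slope gives arm ≈ 1.68 rad, so the foot is not touching yet. Continuing down.

>>> play_rows(
  plan="-0.02 0 -0.1 0;-0.01 0 -0.1 0;0 0 0 0;0 0 0 0",
)

```text
t: 30.38
ee_pos: [0.4334, 0.0981, 0.1288]
orientation: [[1.0, 0.002, -0.0], [0.0, -0.002, 1.0], [0.002, -1.0, -0.002]]
contact_force: [-0.9, -5.3, 7.0]
grip_width: 0.0125
```

```bash
python3 look.py 14
```

```text
[0.4334316  0.09810341 0.12879604] [-0.25564693 -5.98044463  6.69036163] 0.011952206934666244
363 [(0.47, array([0.1457, 0.1556, 0.1633])), (0.5, array([0.1443, 0.1543, 0.16  ])), (0.53, array([0.1415, 0.1532, 0.1578])), (0.56, array([0.1405, 0.1501, 0.1571])), (0.59, array([0.1389, 0.1477, 0.1546]))]
bar slope -0.06497902073786735 arm 1.7351122013325992 n 284
```

View pics/a14.png

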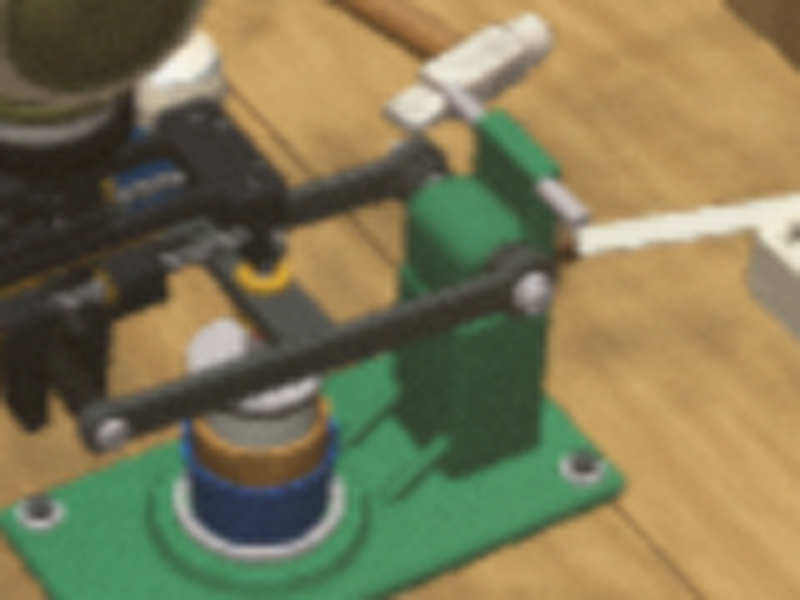

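>>> play_rows(
  plan="0 0 -0.07 0;0 0 -0.05 0;0 0 0 0;0 0 0 0",
)

```text
t: 30.92
ee_pos: [0.4331, 0.0981, 0.1216]
orientation: [[1.0, 0.002, -0.001], [0.001, -0.002, 1.0], [0.002, -1.0, -0.002]]
contact_force: [-3.4, -6.0, 8.9]
grip_width: 0.0123
```

```bash
python3 look.py 15
```

```text
[0.43304157 0.09811997 0.1216001 ] [-2.86762066 -5.48480269  9.67695485] 0.01230408097975418
366 [(0.47, array([0.1399, 0.1509, 0.1575])), (0.5, array([0.1404, 0.1507, 0.157 ])), (0.53, array([0.1384, 0.1504, 0.1553])), (0.56, array([0.137 , 0.1478, 0.1546])), (0.59, array([0.1362, 0.1467, 0.1531]))]
bar slope -0.03127035076914404 arm 1.7687398356679165 n 284
```

View pics/a15.png

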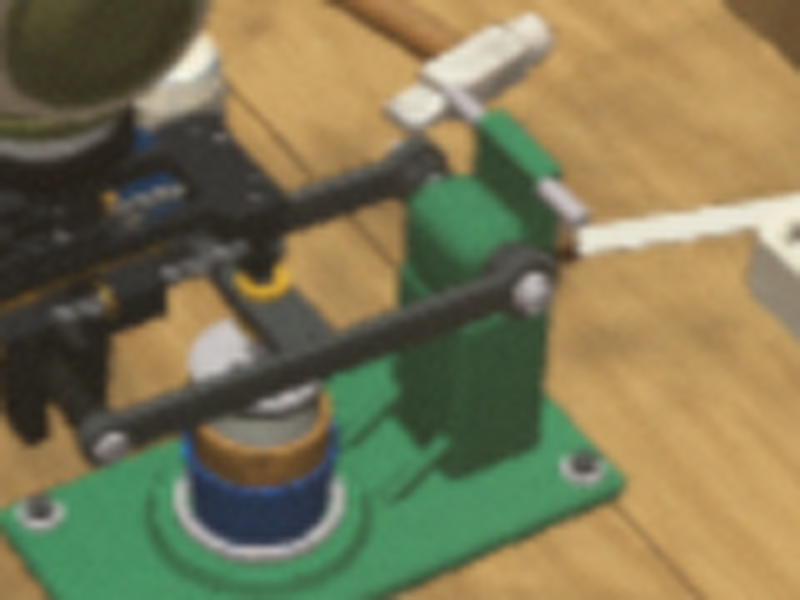

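>>> play_rows(
  plan="0 0 -0.06 0;0 0 -0.04 0;0 0 0 0;0 0 0 0",
)

```text
t: 31.48
ee_pos: [0.4329, 0.0981, 0.116]
orientation: [[1.0, 0.002, -0.001], [0.001, -0.002, 1.0], [0.002, -1.0, -0.002]]
contact_force: [-4.3, -6.3, 15.7]
grip_width: 0.0124
```

```bash
python3 look.py 16; python3 - <<'E'
from h import *
z=np.load('pics/s16.npz');P=cloud('side',z['d']); p=z['p']
hsv=cv2.cvtColor(p,cv2.COLOR_RGB2HSV)
for k in('s11','s12','s13','s14','s15','s16'):
    p=np.load(f'pics/{k}.npz')['p'].astype(int)[200:290,290:330]
    m=(p[...,0]-p[...,1]>45)&(np.abs(p[...,1]-p[...,2])<22); print(k,m.sum())
s=P.reshape(-1,3); e=r.get_obs()['ee_pos']
q=s[(np.abs(s[:,0]-.51)<.02)&(np.abs(s[:,1]-.08)<.03)&(s[:,2]>.17)]; print('block low z',np.sort(q[:,2])[:8].round(4))
E
```

```text
[0.43292836 0.09811796 0.11601773] [-5.08149582 -7.11310275 14.72873989] 0.012475966077784586
364 [(0.47, array([0.1373, 0.1488, 0.153 ])), (0.5, array([0.1372, 0.1475, 0.1538])), (0.53, array([0.1356, 0.1468, 0.1531])), (0.56, array([0.1352, 0.145 , 0.1534])), (0.59, array([0.1342, 0.1469, 0.1517]))]
bar slope -0.010800320059134796 arm 1.7892000998528095 n 287
s11 19
s12 0
s13 0
s14 0
s15 0
s16 0
block low z [0.1792 0.1819 0.1825 0.1837 0.1844 0.1847 0.1853 0.1855]
```

View pics/a16.png

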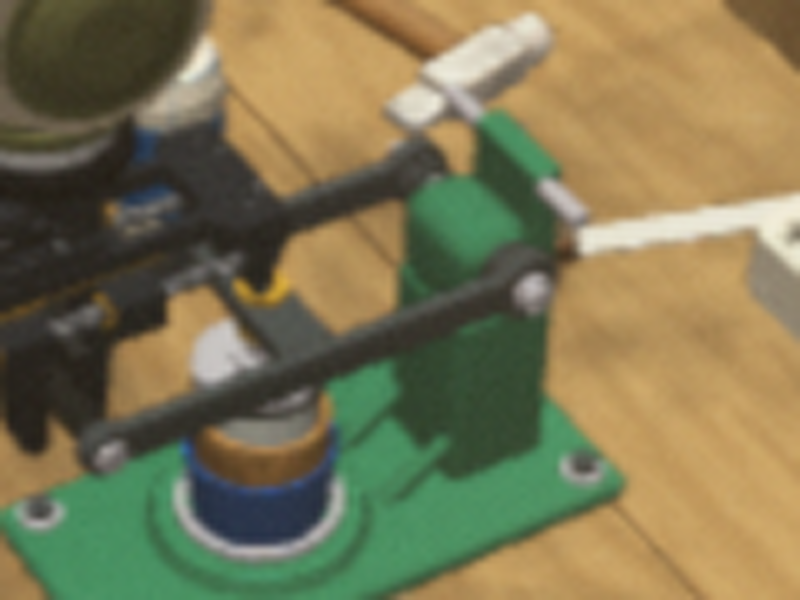

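```bash
python3 - <<'E'
from h import *
def hub(p,c):
    g=cv2.cvtColor(p,cv2.COLOR_RGB2GRAY).astype(float); x,y=c; b=g[y-4:y+5,x-4:x+5]; w=np.clip(b-95,0,None); yy,xx=np.mgrid[y-4:y+5,x-4:x+5]; return (w*xx).sum()/w.sum(),(w*yy).sum()/w.sum()
def ony(u,v,y):
    o,d=ray('side',u,v); return o+d*(y-o[1])/d[1]
for k,c in(('s13',(286,261)),('s14',(286,264)),('s15',(286,266)),('s16',(286,268))):
    p=np.load(f'pics/{k}.npz')['p']; a=hub(p,c); b=hub(p,(349,243)); A=ony(*a,.045);B=ony(*b,.045)
    print(k,np.round(a,2),np.round(b,2),A.round(4),B.round(4),'len',np.hypot(A[0]-B[0],A[2]-B[2]).round(4),'ang',1.8-np.arctan2(A[2]-B[2],B[0]-A[0]))
E
```

```text
s13 [286.44 262.96] [350.05 243.33] [0.4342 0.045  0.164 ] [0.6392 0.045  0.1434] len 0.206 ang 1.6999513330790583
s14 [286.82 265.7 ] [350.07 243.34] [0.4351 0.045  0.1534] [0.6392 0.045  0.1434] len 0.2044 ang 1.7510562621666257
s15 [286.44 267.45] [350.04 243.31] [0.4338 0.045  0.1475] [0.6391 0.045  0.1435] len 0.2053 ang 1.7807807741546506
s16 [286.59 269.58] [350.08 243.42] [0.4341 0.045  0.1393] [0.6393 0.045  0.1431] len 0.2053 ang 1.8181006710978602
```

The hub angle gives arm ≈ 1.818 and the side-bar slope 1.789. Foot travel since first contact is about 5–6.4 mm. That is on target, so I'll hold and recheck.

>>> play_rows(
  plan="0 0 0 0;0 0 0 0;0 0 0 0;0 0 0 0;0 0 0 0;0 0 0 0;0 0 0 0;0 0 0 0",
)

```text
t: 32.52
ee_pos: [0.4329, 0.0981, 0.116]
orientation: [[1.0, 0.002, -0.001], [0.001, -0.002, 1.0], [0.002, -1.0, -0.002]]
contact_force: [-4.8, -6.3, 15.2]
grip_width: 0.0127
```

```bash
python3 look.py 17; python3 - <<'E'
from h import *
q,e=shot('top','t17'); cv2.imwrite('pics/b17.png',cv2.resize(q[140:340,180:420],(720,600),interpolation=cv2.INTER_CUBIC)[:,:,::-1])
q0=np.load('pics/top0.npz')['p']
for nm,c in(('bottle',(247,230)),('tin',(204,269)),('tape',(255,311))):
    a=q0[c[1]-15:c[1]+15,c[0]-15:c[0]+15]; b=q[c[1]-25:c[1]+25,c[0]-25:c[0]+25]
    m=cv2.minMaxLoc(cv2.matchTemplate(b,a,cv2.TM_CCOEFF_NORMED)); print(nm,m[1],m[3],'(10,10 = unmoved)')
P=cloud('side',np.load('pics/s17.npz')['d']).reshape(-1,3); rgb=np.load('pics/s17.npz')['p'].reshape(-1,3).astype(int)
o=r.get_obs(); print(o['joint_velocities'].round(2))
E
```

```text
[0.43292522 0.09811389 0.11604022] [-4.67979634 -5.39222457 14.6397529 ] 0.012517513975725007
373 [(0.47, array([0.137 , 0.1483, 0.1533])), (0.5, array([0.1368, 0.1472, 0.1536])), (0.53, array([0.1356, 0.148 , 0.1533])), (0.56, array([0.1345, 0.1462, 0.1513])), (0.59, array([0.1354, 0.1467, 0.1521]))]
bar slope -0.006127356187324625 arm 1.793872720493777 n 277
bottle 0.9942200779914856 (10, 10) (10,10 = unmoved)
tin 0.9948498606681824 (10, 10) (10,10 = unmoved)
tape 0.9971661567687988 (10, 10) (10,10 = unmoved)
[-0.01 -0.05  0.05  0.03 -0.04  0.  ]
```

View pics/a17.png

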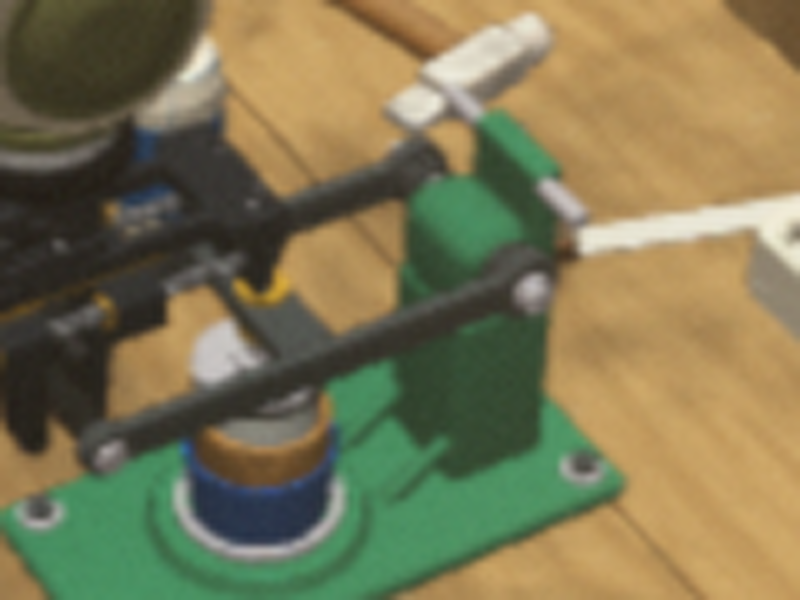

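View pics/b17.png

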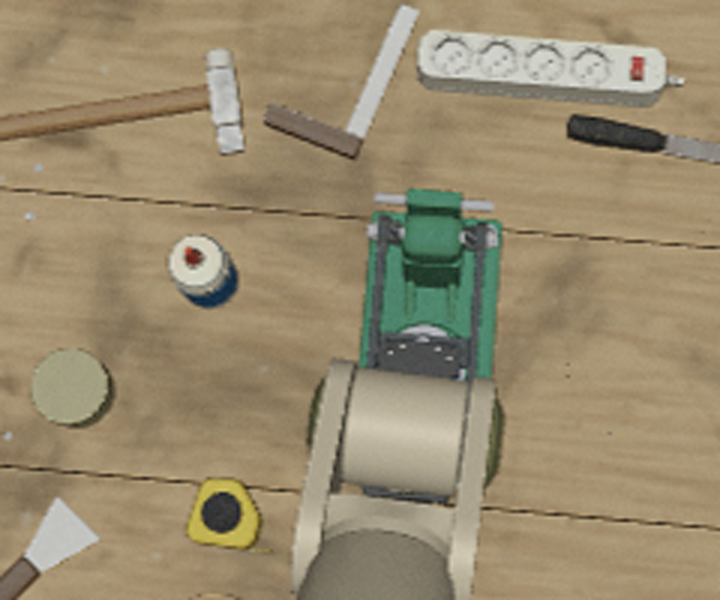

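The red band was still faintly visible in the first contact views, at about (255,345) in the crop, and it has now gone into the guide. The pose, force and bystanders are all steady. Handing in.

```bash
python3 -c "
from workcell import r
print(r.close_job()); o=r.get_obs(); print(o['t'],o['ee_pos'],o['contact_force'])"
```

```text
the job is handed in; nothing more can be done
None
the job is handed in; nothing more can be done
```

I set the cork liner into the shell and the pot into the liner. I then gripped the press's bar, swung the arm over, and handed in with it still held down, at about 32.6 s. No verdict came back, so the result rests on my own checks.

- **Liner and pot:** Before pressing, the liner's rim was at z ≈ 0.0815 m (0.082 expected) and the pot's rim at 0.100–0.101 m (0.101 expected). Both were level and centred within about 1 mm, and in the last side view the stack still stood upright in the bed ring.
- **Press foot:** The foot was pushed in about 5–6.4 mm, judged from the grip's drop since first contact, and the red band had gone from view. I could not measure the foot directly, because the band is mostly hidden behind the side bar.
- **Steadiness:** The grip height stayed at 0.116 m over the 1 s hold before I handed in.
- **Bystanders:** The glue bottle, tape measure and tin had not moved in the top view.

Two checks did not fully agree:
- **Arm angle:** The side-bar slope gave 1.79 rad and the hub pixels gave 1.82 rad, against a target of 1.80. Both are within the allowed foot travel, though 1.82 would put it near the upper end (about 7.8 mm).
- **Downward force:** It read about 15 N against the stated 11 N, with a sideways component of about 6 N. Part of this may be the gripper body touching the stem's top. The bar also slid about 7 mm up the fingers during the swing, which left little clearance there.

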